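Top up the slide scanner's spring-fed magazine

ROBOT

A 6-joint arm with a two-finger parallel gripper is mounted at the origin on the work surface. World frame = base frame: x ahead of the robot, y to its left, z up, the work surface at z = 0. Lengths are in m, angles in rad, forces in N, time in s.
With the tool pointing down it reaches from about 0.275 to 0.85 m from the base axis. Payload 5.2 kg.
Tool frame: the origin (TCP) lies midway between the tips of the shut fingers; the grasp point (between the pads) lies 19 mm behind it (pinch_z is the distance from the TCP to the grasp point, in m); z points along the fingers, y is the line along which they close (so a half turn about z gives the same grasp; the last joint's range is limited). The gripper opens to 85 mm and grips with 20 to 120 N. Pads are 22 mm wide; open, the fingers measure 114 mm over their backs; the gripper's body (76 mm by 85 mm) begins 54 mm behind the grasp point. The pads swing forward as they close: fully open they stand 13 mm farther back than shut.
Start: joints at [-1.477, 0.259, 1.535, -0, 1.348, -0.203], TCP at [0.161, -0.526, 0.231] pointing down, gripper open.
Joint ranges: [-3.14, 3.14], [-0.91, 2.08], [0.19, 2.58], [-1.22, 4.36], [0.22, 2.71], [-3.12, 3.12]. Speed limits (rad/s): [2.57, 2.57, 3.14, 3.14, 3.14, 3.14].

INTERFACE

Orientations are given as a unit quaternion [x, y, z, w].
In Python, from bench import * gives the robot as it stands.
- The arm moves only by the tool drive_tool, never from a script. Its argument "targets" is a list of rows, each an object of numbers: "claw": the finger opening in cm, from 0 to 8.54; "dx", "dy", "dz": the shift along the tool's x, y, z in cm; "roll": the turn about the tool's z in rad. In form: [{"claw": .., "dx": .., "dy": .., "dz": .., "roll": ..}, ...]. A call has 1 to 12 rows; each row is the pose to reach, as a shift and turn from the pose commanded when the call began, along the tool's axes at that moment; what a row does not reach only later rows make up. A row lasts 1/10 s, in which the tool goes at most 50 mm and 8.59 degrees, less where a joint would pass 70% of its speed; a pose out of reach is approached as far as the arm can. A call with a gripper value outside its range is refused whole. The fingers move at their own pace and stop on an object; "grip_force" is the grip in N (left out, the last holds). Time passes only in rows, so rows that repeat a pose let the fingers close. It gives the time, the measured TCP pose, the force, the opening and the grip force at its end, in the units of the state.
- observe(): the state, without advancing time (a new reading comes with each control period).
- capture(name): name is "scene" or "top" or "wrist"; returns the picture (400x640x3 uint8, red, green, blue); there is no depth.
- camera_params(name): a dict with "fx", "fy", "cx", "cy" (pixels), "camera_from_world" (4x4, takes a point from world to camera coordinates); the wrist camera has in their place "T_tool_cam" (4x4, takes a point from camera to tool coordinates, whose origin is the TCP and whose axes are the flange's). Camera axes: x right, y down, z forward; pixel columns grow to the right and rows downward; lengths in m; the calibration is good to about 2 mm. The wrist camera is an equidistant fisheye: a pixel r from the principal point sees the ray r / f radians off the axis. A picture is of the moment at which its call begins: read the wrist's pose just before it. camera_params takes no time and is no camera call.
- close_job(): hands the job in; it is judged then, once.
The state is a dict: "time": time; "joint_positions": joint angles; "joint_velocities": joint speeds; "tau": joint torques, N m; "ee_pos": TCP position; "orientation": TCP orientation; "ft_force": force on the tool from outside, world axes, zero at the start; "torque": the same for the moment, N m; "width": opening from 0.0 (shut) to 1.0 (fully open); "finger_force": force on a finger pad.
Only numpy, scipy, OpenCV 4.12 (cv2) and the standard library are available. Lean on these libraries where they do the work, as an engineer would, in place of code of your own. Each camera call takes 0.05 s, during which the arm holds its last target. There are 200 camera calls.

TASK

Load the two slide cassettes that lie loose on the bench into the slide scanner's feed magazine, on top of the one already in it: lay each flat in the mouth, then push it down against the spring platform until both catches have snapped over its ends and keep it down. The deep lidded box is not a cassette and does not fit; leave it and the other things on the bench where they are, and keep the cassettes roughly level, as they carry glass slides.

Things in the scene. Friction and masses are not known exactly. Their poses are not given: they have to be found in the camera images.
- magazine: Feed magazine, an open frame fixed to bench and scanner; place and yaw vary. Origin: middle of its underside, z up, long axis x. Four angle posts guide the cassettes: inside 112 mm (x) by 64 mm (y), straight up to 149 mm above the bench, then flared out to 162 mm. Between the posts the long sides are open over 80 mm, so fingers can go down beside a cassette's middle.
- mouth (a point): On the magazine's centre line, level with the undersides of the catches, 135 mm above the bench; axes as the magazine's. A cassette laid in rests on the catches' ramps, its underside about 9 mm above this point; to snap in, push it (up to 10 N over the ramps, then about 5 N, at its middle) until its top is 0 to 2 mm above this point. Snapped in, its top is 3 mm above, its underside 17 mm below.
- platform (a joint): How far the magazine's platform has sunk, m; 0 with the one cassette that is in the magazine at the start, 0.020 more for each further cassette. It is pushed up with 6 N at 0 plus 20 N/m; 0.085 is the bottom stop.
- far_catch (a joint): Outward travel of the sprung catch at the magazine's +x end, m: 0 when snapped in, about 0.005 while a cassette's end holds it out. Its steel nose, 24 mm wide and 2 mm thick, stands 49.5 mm from the centre line, over the cassette's end ledge; a 57 degree ramp above the nose leads outwards, so a cassette pushed down drives it out. Spring: 1.2 N plus 100 N/m.
- near_catch (a joint): The same for the catch at the magazine's -x end.
- first_cassette: The slide cassette that is in the magazine already, held under the catches. Same make as cassette_a.
- cassette_a: Slide cassette, loose, flat on the bench: grey plastic frame, 108 mm long (x), 60 mm wide (y), 20 mm high, 80 g, two glass slides on top. Its top 3 mm are only 88 mm long, leaving a ledge at each short end, 10 mm wide and 17 mm above the underside, for the catches. Origin: middle of its underside, z up. Either way round will do.
- cassette_b: The other loose slide cassette, the same as cassette_a. Either may go in first.
- deep_box: Lidded grey box of the same outline (108 x 60 mm) but 36 mm high, lying among the cassettes; not to be touched. Origin: middle of its underside.
- torch: Grey metal torch 142 mm long (x), 34 mm thick, lying on the bench; bystander. Origin on its underside.
- bottle: Green glass bottle, 60 mm across, 230 mm high, standing; bystander. Origin: middle of its underside.
- slide_box: Blue slide box, 100 x 200 x 34 mm; bystander. Origin: middle of its underside.
- jar: Squat amber jar, 66 mm across, 66 mm high; bystander. Origin: middle of its underside.
- scanner: Slide scanner, fixed to the magazine on its +y side. Its wall begins 105 mm from the magazine's centre and is 164 mm high; an optics housing on it, from 230 mm on, is 210 mm high. Two feed rails bridge the gap 18 mm below the mouth point. Origin: middle of its underside.
Not all that is in view belongs to the job. Leave any blue or red look-alike of the cassette_b alone.

How it is judged:
At the end, for the whole second after the job is handed in: The two cassettes lie at rest on the first, within 6 mm of the mouth's axis and level within 0.05 rad, undersides 14.5 mm or more below the mouth point (the first: 54.5 mm); the platform has sunk over 37.5 mm and both catches are in (under 2 mm) (z of each of cassette_a, cassette_b in the frame of mouth below -0.0145 m and z of first_cassette in the frame of mouth below -0.0545 m and horizontal distance between each of cassette_a, cassette_b, first_cassette and mouth below 0.006 m and angle between each of cassette_a, cassette_b's own z axis and vertical below 0.05 rad and value of joint platform above 0.0375 m and value of joint each of far_catch, near_catch below 0.002 m and linear speed of each of cassette_a, cassette_b below 0.02 m/s); the robot touches nothing.
It fails at once if the deep box or another bystander is pushed more than 20 mm (distance of any of deep_box, torch, bottle, slide_box, jar from where it was at the start of the episode above 0.02 m).
It fails at once if a loose cassette is tipped by more than about 35 degrees (angle between any of cassette_a, cassette_b's own z axis and vertical above 0.6 rad).
It also fails if it takes over 72 s, if anything falls off the work surface, if the arm or the gripper's body presses on something with over 40 N, if the wrist force passes 120 N, or if a joint passes its speed limit or range.

## Working session

There is one attempt and no reset: what is moved stays moved. The work goes in short steps, Python scripts to look and compute and a tool call to move; the robot and the scene stay as the last step left them, time stands still between calls to the robot, and variables do not carry over. Pictures are saved under pics/ and viewed, at most 10 in all, crops included, and the job is handed in when it is done.

Besides the shell and the picture viewer there is one more tool, called in YAML: its name, and indented under it one key for each argument. drive_tool: Moves the arm, as the interface text tells. Its arguments: {"type":"object","properties":{"targets":{"type":"array","items":{"type":"object","properties":{"claw":{"type":"number"},"dx":{"type":"number"},"dy":{"type":"number"},"dz":{"type":"number"},"roll":{"type":"number"}}}},"grip_force":{"type":"number"}},"required":["targets"]}

```bash
mkdir -p pics; ls
python3 - <<'E'
from bench import *
import cv2
for n in ("scene","top"):
    cv2.imwrite(f"pics/{n}0.png",capture(n)[:,:,::-1])
    p=camera_params(n);print(n,p)
s=observe();print(s)
print(camera_params("wrist"))
E
```

```text
pics
scene {'fx': 410.08489951764005, 'fy': 410.08489951764005, 'cx': 323.78514042933784, 'cy': 205.99485270101158, 'camera_from_world': array([[ 0.85119512,  0.52483078,  0.00441871, -0.40450828],
       [ 0.37769409, -0.60667269, -0.69949655, -0.17783726],
       [-0.36443661,  0.59707697, -0.71462232,  1.65476968],
       [ 0.        ,  0.        ,  0.        ,  1.        ]])}
top {'fx': 402.4652540026656, 'fy': 402.4652540026656, 'cx': 316.91356663155557, 'cy': 195.3452215290634, 'camera_from_world': array([[-0.01535924, -0.99974021, -0.01684085, -0.04852993],
       [-0.99747028,  0.01648915, -0.06914592,  0.55134064],
       [ 0.06940565,  0.01573622, -0.9974644 ,  1.41137962],
       [ 0.        ,  0.        ,  0.        ,  1.        ]])}
{'time': 0.1, 'joint_positions': array([-1.47677878e+00,  2.59249325e-01,  1.53598835e+00, -1.97378160e-05,
        1.34801002e+00, -2.02801075e-01]), 'joint_velocities': array([-4.82115451e-04, -1.51199051e-03, -2.75905904e-03,  2.92004734e-03,
        5.47199014e-04,  6.94925293e-05]), 'tau': array([ 2.81413122e-03, -4.46963918e+01, -2.91250455e+01, -4.08261603e-04,
        6.18589256e-03, -2.21575351e-05]), 'ee_pos': array([ 0.16083238, -0.52545133,  0.23056312]), 'orientation': array([ 9.89006874e-01,  1.47867231e-01,  3.53789639e-05, -8.26816563e-04]), 'ft_force': array([ 0.10105847, -0.13884988, -0.52629887]), 'torque': array([ 0.04349089, -0.00313699,  0.01709264]), 'finger_force': 0.0, 'width': 1.0030640809772904}
{'fx': 309.70691628693146, 'fy': 309.70691628693146, 'cx': 317.8009674241561, 'cy': 199.80813310212076, 'T_tool_cam': array([[-2.22499301e-04, -9.58577191e-01, -2.84832792e-01,
         7.23333713e-02],
       [ 9.99999934e-01, -1.31671096e-04, -3.38031223e-04,
        -3.98008667e-04],
       [ 2.86524774e-04, -2.84832849e-01,  9.58577157e-01,
        -1.43621392e-01],
       [ 0.00000000e+00,  0.00000000e+00,  0.00000000e+00,
         1.00000000e+00]])}
```

View pics/top0.png

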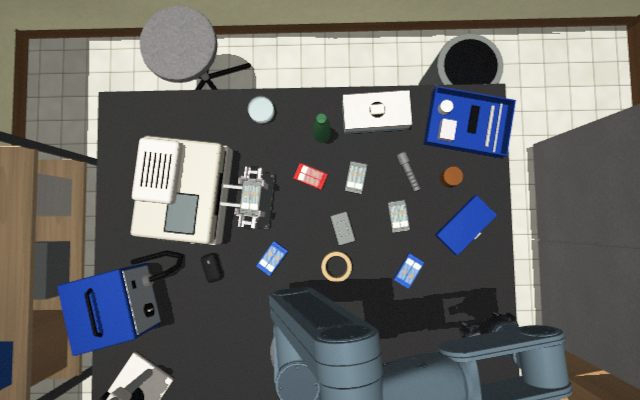

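View pics/scene0.png

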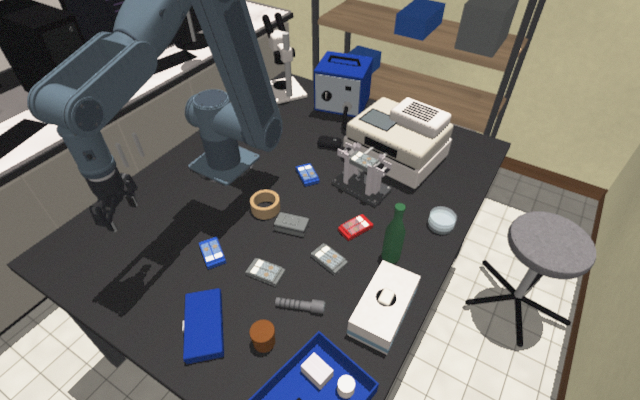

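Candidates in the top view:
- Grey with glass slides: (356,178) and (399,216). These are the cassettes.
- Plain grey: (342,228), the deep box.
- Blue: (272,258) and (408,270). Red: (310,176). All three are look-alikes.

I'll check the choice in an enlarged crop.

Run:
```python
import cv2
t=cv2.imread("pics/top0.png")
a=cv2.resize(t[155:245,325:425],None,fx=6,fy=6,interpolation=cv2.INTER_CUBIC)
cv2.imwrite("pics/crop_a.png",a)
b=cv2.resize(t[155:240,215:285],None,fx=7,fy=7,interpolation=cv2.INTER_CUBIC)
cv2.imwrite("pics/crop_b.png",b)
```

```text
(no output)
```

View pics/crop_a.png

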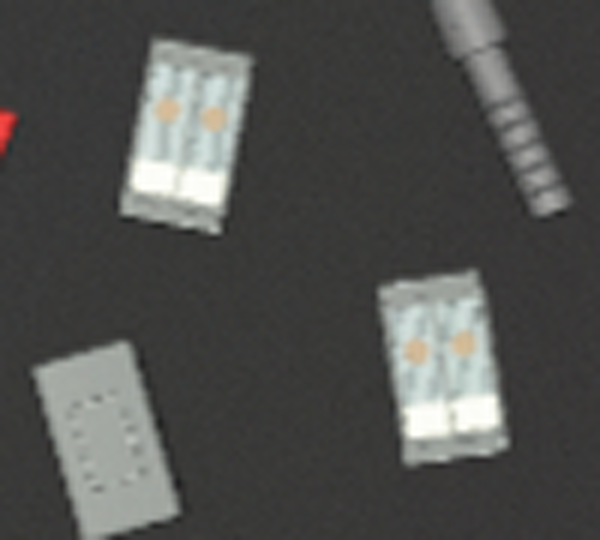

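View pics/crop_b.png

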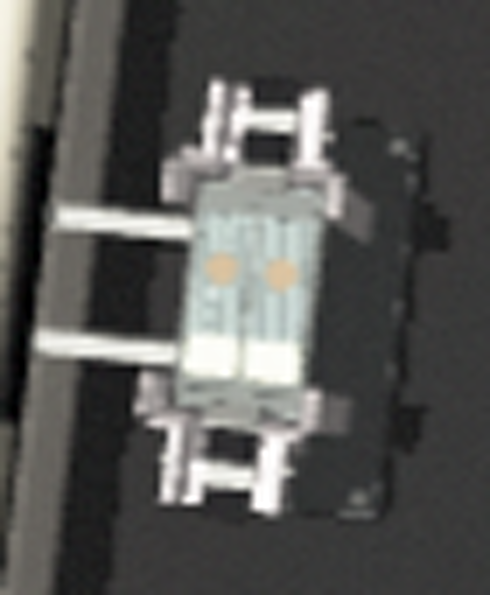

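The crop confirms it: the grey ones with slides are at crop centres (187,137) and (443,367), and the plain one with vent dots at (107,440) is the deep box. The magazine's cassette is centred at about (253,297) in crop b.

```bash
cat > h.py <<'E'
import numpy as np, cv2
from scipy.spatial.transform import Rotation as R
def top_world(p,z,px):
    T=p["camera_from_world"];C=-T[:3,:3].T@T[:3,3]
    px=np.atleast_2d(px).astype(float)
    d=np.c_[(px[:,0]-p["cx"])/p["fx"],(px[:,1]-p["cy"])/p["fy"],np.ones(len(px))]@T[:3,:3]
    return C+d*((z-C[2])/d[:,2])[:,None]
def wrist_world(p,s,z,px):
    Rt=R.from_quat(s["orientation"]).as_matrix();M=p["T_tool_cam"]
    C=Rt@M[:3,3]+s["ee_pos"]
    px=np.atleast_2d(px).astype(float)
    q=(px-[p["cx"],p["cy"]])/p["fx"];r=np.linalg.norm(q,axis=1)
    d=np.c_[q*(np.sin(r)/np.maximum(r,1e-9))[:,None],np.cos(r)]@(Rt@M[:3,:3]).T
    return C+d*((z-C[2])/d[:,2])[:,None]
def yaw(s):  # direction of tool x in world
    m=R.from_quat(s["orientation"]).as_matrix();return np.arctan2(m[1,0],m[0,0])
def delta(s,xyz,yw):
    "cm shifts along tool axes, roll to bring tool x to world yaw yw (mod pi)"
    m=R.from_quat(s["orientation"]).as_matrix()
    d=m.T@(np.array(xyz)-s["ee_pos"])*100
    return np.round(d,2), [round(-((yw-yaw(s)+np.pi/2)%np.pi-np.pi/2),3)]
def rect(w):
    c=w.mean(0);L=(w[2]+w[3]-w[0]-w[1])/2;W=(w[1]+w[2]-w[0]-w[3])/2
    a=np.arctan2(L[1],L[0])%np.pi;b=(np.arctan2(W[1],W[0])+np.pi/2)%np.pi
    return np.round(c,4),"L%.4f W%.4f yawL %.3f yawW %.3f"%(np.linalg.norm(L[:2]),np.linalg.norm(W[:2]),a,b)
E
python3 - <<'E'
from h import *; from bench import *
p=camera_params("top");s=observe()
for n,off,k,z,c in [("P",(325,155),6,.017,[(152,40),(254,58),(220,235),(122,212)]),
 ("Q",(325,155),6,.017,[(378,288),(477,270),(508,445),(404,465)]),
 ("box",(325,155),6,.036,[(32,368),(130,340),(181,515),(85,540)]),
 ("mag",(215,155),7,.135,[(203,178),(332,190),(301,420),(178,403)]),
 ("posttops",(215,155),7,.162,[(190,150),(345,175),(318,430),(137,412)])]:
    w=top_world(p,z,(np.array(c)+.5)/k-.5+off);print(n,*rect(w))
print(yaw(s),s["ee_pos"])
E
```

```text
P [ 0.6129 -0.1966  0.017 ] L0.1060 W0.0605 yawL 2.940 yawW 2.921
Q [ 0.4737 -0.3434  0.017 ] L0.1046 W0.0608 yawL 0.131 yawW 0.169
box [ 0.4337 -0.1447  0.036 ] L0.1048 W0.0584 yawL 0.272 yawW 0.251
mag [0.5403 0.1573 0.135 ] L0.1072 W0.0595 yawL 3.015 yawW 3.011
posttops [0.5414 0.1551 0.162 ] L0.1198 W0.0779 yawL 2.984 yawW 2.998
0.2968227443085383 [ 0.16083238 -0.52545133  0.23056312]
```

Run:
```python
from h import *; from bench import *
print(delta(observe(),(.474,-.343,.14),.15))
```

```text
(array([35.28, -8.27,  9.08]), [np.float64(0.147)])
```

drive_tool:
  targets:
    - {"dx": 5,"dy": -1,"dz": 0,"roll": 0.05}
    - {"dx": 10,"dy": -2.3,"dz": 1,"roll": 0.1}
    - {"dx": 14.5,"dy": -3.4,"dz": 2,"roll": 0.147}
    - {"dx": 19,"dy": -4.5,"dz": 3.5,"roll": 0.147}
    - {"dx": 23.5,"dy": -5.5,"dz": 5,"roll": 0.147}
    - {"dx": 28,"dy": -6.6,"dz": 6.5,"roll": 0.147}
    - {"dx": 32,"dy": -7.6,"dz": 8,"roll": 0.147}
    - {"dx": 35.3,"dy": -8.3,"dz": 9,"roll": 0.147}
    - {"dx": 35.3,"dy": -8.3,"dz": 9,"roll": 0.147}
    - {"dx": 35.3,"dy": -8.3,"dz": 9,"roll": 0.147}
    - {"dx": 35.3,"dy": -8.3,"dz": 9,"roll": 0.147}
    - {"dx": 35.3,"dy": -8.3,"dz": 9,"roll": 0.147}

```text
invalid input
```

Run:
```python
from h import *; from bench import *
s=observe();print(s["ee_pos"],yaw(s),s["ft_force"])
im=capture("wrist")[:,:,::-1]
cv2.imwrite("pics/w1.png",im)
```

```text
[ 0.16083238 -0.52545133  0.23056312] 0.2968227443085383 [ 0.10105847 -0.13884988 -0.52629887]
```

View pics/w1.png

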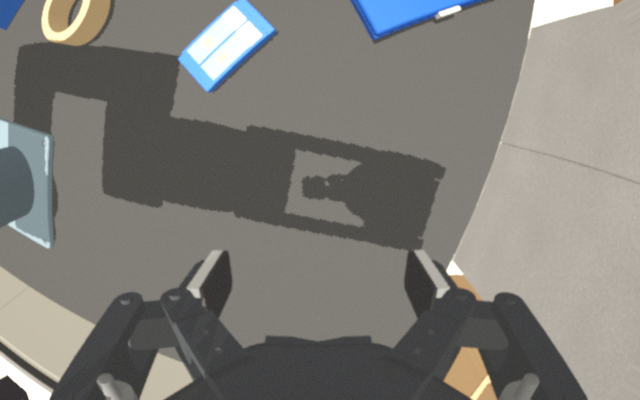

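The move was refused (the rows probably need every field), so this picture is from the start pose. It shows the open fingers at (210,275) and (430,275), and the blue look-alike at (228,45).

drive_tool:
  targets:
    - {"claw": 8.5,"dx": 5,"dy": -1,"dz": 0,"roll": 0.05}
    - {"claw": 8.5,"dx": 10,"dy": -2.3,"dz": 1,"roll": 0.1}
    - {"claw": 8.5,"dx": 14.5,"dy": -3.4,"dz": 2,"roll": 0.147}
    - {"claw": 8.5,"dx": 19,"dy": -4.5,"dz": 3.5,"roll": 0.147}
    - {"claw": 8.5,"dx": 23.5,"dy": -5.5,"dz": 5,"roll": 0.147}
    - {"claw": 8.5,"dx": 28,"dy": -6.6,"dz": 6.5,"roll": 0.147}
    - {"claw": 8.5,"dx": 32,"dy": -7.6,"dz": 8,"roll": 0.147}
    - {"claw": 8.5,"dx": 35.3,"dy": -8.3,"dz": 9,"roll": 0.147}
    - {"claw": 8.5,"dx": 35.3,"dy": -8.3,"dz": 9,"roll": 0.147}
    - {"claw": 8.5,"dx": 35.3,"dy": -8.3,"dz": 9,"roll": 0.147}
    - {"claw": 8.5,"dx": 35.3,"dy": -8.3,"dz": 9,"roll": 0.147}
    - {"claw": 8.5,"dx": 35.3,"dy": -8.3,"dz": 9,"roll": 0.147}

```text
time: 1.35
ee_pos: [0.4734, -0.3444, 0.1418]
orientation: [0.997, 0.074, 0.0, 0.0]
ft_force: [0.4, 0.1, -0.3]
width: 0.996
finger_force: 0.0
```

Run:
```python
from h import *; from bench import *
s=observe();print(s["ee_pos"],yaw(s),s["ft_force"])
im=capture("wrist")[:,:,::-1]
cv2.imwrite("pics/w2.png",cv2.resize(im[100:400,150:490],None,fx=2,fy=2,interpolation=cv2.INTER_CUBIC))
```

```text
[ 0.47338529 -0.34438668  0.14181922] 0.14822384498264657 [ 0.39849759  0.11558414 -0.32641053]
```

View pics/w2.png

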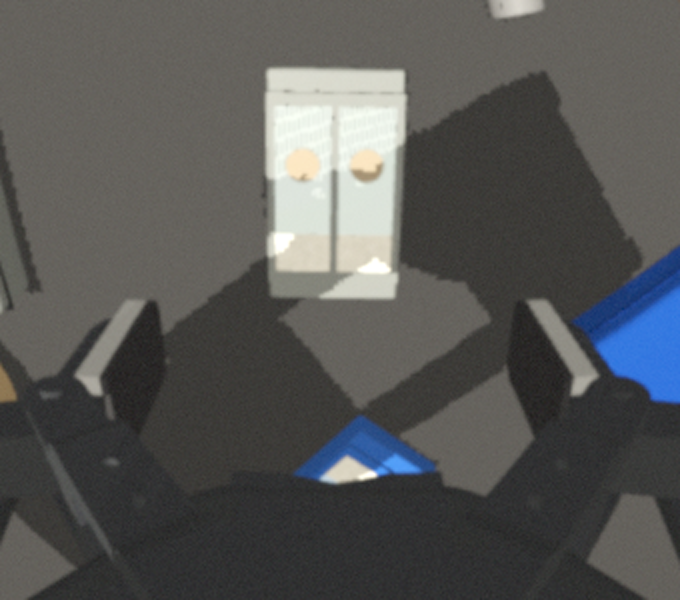

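The slide cassette sits below the gripper. Its top face has corners near crop (267,94), (406,95), (396,297) and (271,297), with the far ledge above it.

Run:
```python
from h import *; from bench import *
s=observe();p=camera_params("wrist")
f=lambda c:(np.array(c)+.5)/2-.5+[150,100]
w=wrist_world(p,s,.020,f([(267,94),(406,95),(396,297),(271,297)]));print(w,*rect(w))
e=wrist_world(p,s,.017,f([(267,69),(405,70)]));print(e, np.linalg.norm((e.mean(0)-w[2:].mean(0))[:2]))
m=R.from_quat(s["orientation"]).as_matrix()
c=w.mean(0);c2=e.mean(0)[:2]-.054*m[:2,0];print(c2, (m.T@(np.r_[c2,.0]-s["ee_pos"]))*100,(m.T@(c-s["ee_pos"]))*100)
```

```text
[[ 0.50968533 -0.3084997   0.02      ]
 [ 0.51808456 -0.3678676   0.02      ]
 [ 0.4235994  -0.38018517  0.02      ]
 [ 0.41484486 -0.32149623  0.02      ]] [ 0.4666 -0.3445  0.02  ] L0.0955 W0.0596 yawL 0.133 yawW 0.144
[[ 0.52018271 -0.30679599  0.017     ]
 [ 0.52855297 -0.366011    0.017     ]] 0.10613224247897603
[ 0.47095839 -0.34436777] [-0.24845386 -0.05045971 14.18846012] [-0.68548986 -0.09952535 12.18825328]
```

drive_tool:
  targets:
    - {"claw": 8.5,"dx": -0.2,"dy": -0.05,"dz": 4,"roll": 0}
    - {"claw": 8.5,"dx": -0.2,"dy": -0.05,"dz": 8,"roll": 0}
    - {"claw": 8.5,"dx": -0.2,"dy": -0.05,"dz": 11,"roll": 0}
    - {"claw": 8.5,"dx": -0.2,"dy": -0.05,"dz": 13,"roll": 0}
    - {"claw": 8.5,"dx": -0.2,"dy": -0.05,"dz": 14.2,"roll": 0}
    - {"claw": 8.5,"dx": -0.2,"dy": -0.05,"dz": 14.2,"roll": 0}
    - {"claw": 8.5,"dx": -0.2,"dy": -0.05,"dz": 14.2,"roll": 0}
    - {"claw": 8.5,"dx": -0.2,"dy": -0.05,"dz": 14.2,"roll": 0}
  grip_force: 60

```text
time: 2.2
ee_pos: [0.4728, -0.3442, 0.0008]
orientation: [0.997, 0.075, 0.001, 0.001]
ft_force: [0.1, -0.3, 0.9]
width: 0.993
finger_force: 0.0
```

drive_tool:
  targets:
    - {"claw": 5.5,"dx": 0,"dy": 0,"dz": 0,"roll": 0}
    - {"claw": 5.5,"dx": 0,"dy": 0,"dz": 0,"roll": 0}
    - {"claw": 5.5,"dx": 0,"dy": 0,"dz": 0,"roll": 0}
    - {"claw": 5.5,"dx": 0,"dy": 0,"dz": 0,"roll": 0}
    - {"claw": 5.5,"dx": 0,"dy": 0,"dz": 0,"roll": 0}
    - {"claw": 5.5,"dx": 0,"dy": 0,"dz": 0,"roll": 0}
  grip_force: 60

```text
time: 2.8
ee_pos: [0.4728, -0.3438, 0.0007]
orientation: [0.997, 0.075, 0.001, 0.001]
ft_force: [-0.2, -0.1, 6.0]
width: 0.689
finger_force: 65.3
```

Run:
```python
from h import *; from bench import *
s=observe()
print(delta(s,(.473,-.344,.25),.148),delta(s,(.40,.175,.25),-.13))
```

```text
(array([  0.05,   0.07, -24.93]), [np.float64(0.002)]) (array([  0.58, -52.34, -25.03]), [np.float64(0.28)])
```

drive_tool:
  targets:
    - {"claw": 5.5,"dx": 0,"dy": 0,"dz": -3,"roll": 0}
    - {"claw": 5.5,"dx": 0,"dy": 0,"dz": -7,"roll": 0}
    - {"claw": 5.5,"dx": 0,"dy": -2,"dz": -11,"roll": 0}
    - {"claw": 5.5,"dx": 0,"dy": -6,"dz": -14,"roll": 0}
    - {"claw": 5.5,"dx": 0,"dy": -10,"dz": -17,"roll": 0}
    - {"claw": 5.5,"dx": 0,"dy": -14,"dz": -20,"roll": 0}
    - {"claw": 5.5,"dx": 0,"dy": -18,"dz": -22.5,"roll": 0.05}
    - {"claw": 5.5,"dx": 0,"dy": -22,"dz": -24,"roll": 0.1}
    - {"claw": 5.5,"dx": 0,"dy": -26,"dz": -25,"roll": 0.15}
    - {"claw": 5.5,"dx": 0,"dy": -30,"dz": -25,"roll": 0.2}
    - {"claw": 5.5,"dx": 0,"dy": -34,"dz": -25,"roll": 0.25}
    - {"claw": 5.5,"dx": 0,"dy": -38,"dz": -25,"roll": 0.28}

```text
time: 4.0
ee_pos: [0.4147, 0.0342, 0.2498]
orientation: [0.998, -0.066, 0.001, 0.0]
ft_force: [1.1, 0.5, 0.1]
width: 0.687
finger_force: 64.8
```

drive_tool:
  targets:
    - {"claw": 5.5,"dx": -0.6,"dy": -4,"dz": 0,"roll": 0}
    - {"claw": 5.5,"dx": -1.3,"dy": -8,"dz": 0,"roll": 0}
    - {"claw": 5.5,"dx": -2,"dy": -11,"dz": 0,"roll": 0}
    - {"claw": 5.5,"dx": -3,"dy": -13,"dz": 0,"roll": 0}
    - {"claw": 5.5,"dx": -3.4,"dy": -14,"dz": 0,"roll": 0}
    - {"claw": 5.5,"dx": -3.4,"dy": -14,"dz": 0,"roll": 0}
    - {"claw": 5.5,"dx": -3.4,"dy": -14,"dz": 0,"roll": 0}
    - {"claw": 5.5,"dx": -3.4,"dy": -14,"dz": 0,"roll": 0}

```text
time: 4.8
ee_pos: [0.4002, 0.1749, 0.2493]
orientation: [0.998, -0.066, 0.0, 0.0]
ft_force: [-0.9, 0.4, -0.2]
width: 0.686
finger_force: 64.8
```

Run:
```python
from h import *; from bench import *
s=observe();print(s["ee_pos"],yaw(s),s["ft_force"],s["finger_force"],s["width"])
im=capture("wrist")[:,:,::-1]
cv2.imwrite("pics/w3.png",cv2.resize(im[0:400,110:530],None,fx=1.5,fy=1.5,interpolation=cv2.INTER_CUBIC))
```

```text
[0.40023938 0.17485018 0.24932872] -0.13140518283558464 [-0.94311582  0.39506066 -0.18174758] 64.84847903251648 0.685830631157932
```

View pics/w3.png

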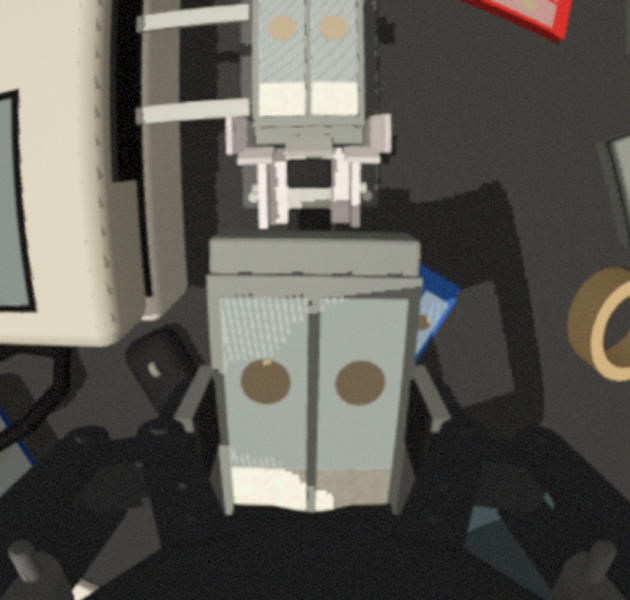

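The cassette is held level: far ledge end at row 238 (columns 209 to 419), top-part edge at row 276. Of the magazine, the first cassette's near top-part edge shows at about row 121 (columns 253 to 362).

Run:
```python
from h import *; from bench import *
s=observe();p=camera_params("wrist");m=R.from_quat(s["orientation"]).as_matrix()
f=lambda c:(np.array(c)+.5)/1.5-.5+[110,0]
t=lambda w:np.round((w-s["ee_pos"])@m*1000,1)
z0=s["ee_pos"][2]-.0007
print("held end",t(wrist_world(p,s,z0+.017,f([(209,238),(419,239)]))),"\nheld top edge",t(wrist_world(p,s,z0+.020,f([(208,276),(422,277)]))))
w=wrist_world(p,s,.138,f([(253,121),(362,121),(250,2),(366,2)]));print("first near",t(w),"\n",w)
M=w[:2].mean(0)+.044*np.r_[np.cos(-.131),np.sin(-.131),0];print("mag centre",M)
d=w[2:].mean(0)-w[:2].mean(0);print("axis yaw",np.arctan2(d[1],d[0]))
e=w[1]-w[0];print("width",np.linalg.norm(e),"yaw",np.arctan2(e[1],e[0])+np.pi/2)
print(wrist_world(p,s,.162,f([(228,120),(390,118)])))
```

```text
held end [[ 52.5 -29.2 -16.3]
 [ 52.2  29.8 -16.3]] 
held top edge [[ 42.2 -29.4 -19.3]
 [ 41.9  30.6 -19.3]]
first near [[ 97.3 -32.2 111.3]
 [ 97.2  26.7 111.3]
 [167.  -34.3 111.3]
 [166.7  29.3 111.4]] 
 [[0.50099124 0.19395003 0.138     ]
 [0.49309721 0.13559323 0.138     ]
 [0.57031833 0.1868941  0.138     ]
 [0.56170125 0.12386392 0.138     ]]
mag centre [0.54066722 0.1590241  0.138     ]
axis yaw -0.13536009188286927
width 0.05888829765448899 yaw -0.13445582559756764
[[0.5008761  0.20350617 0.162     ]
 [0.49126195 0.12438778 0.162     ]]
```

drive_tool:
  targets:
    - {"claw": 5.5,"dx": 3,"dy": -0.1,"dz": 0,"roll": 0}
    - {"claw": 5.5,"dx": 7,"dy": -0.2,"dz": 0,"roll": 0}
    - {"claw": 5.5,"dx": 11,"dy": -0.3,"dz": 0,"roll": 0}
    - {"claw": 5.5,"dx": 13.5,"dy": -0.3,"dz": 1.5,"roll": 0}
    - {"claw": 5.5,"dx": 14.3,"dy": -0.3,"dz": 3,"roll": 0}
    - {"claw": 5.5,"dx": 14.3,"dy": -0.3,"dz": 5,"roll": 0}
    - {"claw": 5.5,"dx": 14.3,"dy": -0.3,"dz": 5,"roll": 0}
    - {"claw": 5.5,"dx": 14.3,"dy": -0.3,"dz": 5,"roll": 0}
    - {"claw": 5.5,"dx": 14.3,"dy": -0.3,"dz": 5,"roll": 0}

```text
time: 5.75
ee_pos: [0.5421, 0.1602, 0.2005]
orientation: [0.998, -0.065, 0.001, -0.0]
ft_force: [0.1, -0.5, -0.5]
width: 0.689
finger_force: 64.8
```

Run:
```python
from h import *; from bench import *
s=observe();print(s["ee_pos"],yaw(s),s["ft_force"],s["finger_force"],s["width"])
M=np.r_[.5407,.1590,.150]
y=yaw(s);m=R.from_quat(s["orientation"]).as_matrix()
print("target shift",m.T@(M-s["ee_pos"])*1000-[-1.8,.3,0])
```

```text
[0.54213538 0.16022067 0.20046403] -0.13020129753907475 [ 0.08539289 -0.54951452 -0.49331897] 64.84365016222 0.6887702890363715
target shift [ 0.46257189  1.11410614 50.46166996]
```

drive_tool:
  targets:
    - {"claw": 5.5,"dx": 0.05,"dy": 0.12,"dz": 1.5,"roll": 0}
    - {"claw": 5.5,"dx": 0.05,"dy": 0.12,"dz": 3,"roll": 0}
    - {"claw": 5.5,"dx": 0.05,"dy": 0.12,"dz": 4,"roll": 0}
    - {"claw": 5.5,"dx": 0.05,"dy": 0.12,"dz": 4.6,"roll": 0}
    - {"claw": 5.5,"dx": 0.05,"dy": 0.12,"dz": 5,"roll": 0}
    - {"claw": 5.5,"dx": 0.05,"dy": 0.12,"dz": 5,"roll": 0}
    - {"claw": 5.5,"dx": 0.05,"dy": 0.12,"dz": 5,"roll": 0}

```text
time: 6.45
ee_pos: [0.5414, 0.1592, 0.1494]
orientation: [0.998, -0.065, -0.001, -0.0]
ft_force: [-4.2, 1.4, 0.5]
width: 0.682
finger_force: 64.9
```

drive_tool:
  targets:
    - {"claw": 5.5,"dx": -0.1,"dy": 0,"dz": 0,"roll": 0}
    - {"claw": 5.5,"dx": -0.1,"dy": 0,"dz": 0.3,"roll": 0}
    - {"claw": 5.5,"dx": -0.1,"dy": 0,"dz": 0.6,"roll": 0}
    - {"claw": 5.5,"dx": -0.1,"dy": 0,"dz": 0.8,"roll": 0}
    - {"claw": 5.5,"dx": -0.1,"dy": 0,"dz": 0.8,"roll": 0}

```text
time: 6.95
ee_pos: [0.5411, 0.1593, 0.1422]
orientation: [0.998, -0.065, 0.0, -0.0]
ft_force: [-5.8, 1.6, 5.8]
width: 0.684
finger_force: 65.9
```

drive_tool:
  targets:
    - {"claw": 5.5,"dx": -0.15,"dy": 0,"dz": 0,"roll": 0}
    - {"claw": 5.5,"dx": -0.15,"dy": 0,"dz": 0.3,"roll": 0}
    - {"claw": 5.5,"dx": -0.15,"dy": 0,"dz": 0.6,"roll": 0}
    - {"claw": 5.5,"dx": -0.15,"dy": 0,"dz": 0.6,"roll": 0}

```text
time: 7.35
ee_pos: [0.5411, 0.1594, 0.1369]
orientation: [0.998, -0.065, 0.002, -0.0]
ft_force: [-3.8, 0.4, 8.9]
width: 0.681
finger_force: 66.1
```

drive_tool:
  targets:
    - {"claw": 5.5,"dx": 0,"dy": 0,"dz": 0.4,"roll": 0}
    - {"claw": 5.5,"dx": 0,"dy": 0,"dz": 0.8,"roll": 0}
    - {"claw": 5.5,"dx": 0,"dy": 0,"dz": 1.2,"roll": 0}
    - {"claw": 5.5,"dx": 0,"dy": 0,"dz": 1.5,"roll": 0}
    - {"claw": 5.5,"dx": 0,"dy": 0,"dz": 1.8,"roll": 0}
    - {"claw": 5.5,"dx": 0,"dy": 0,"dz": 2.0,"roll": 0}
    - {"claw": 5.5,"dx": 0,"dy": 0,"dz": 2.0,"roll": 0}

```text
time: 8.05
ee_pos: [0.5411, 0.1594, 0.1161]
orientation: [0.998, -0.065, 0.001, -0.0]
ft_force: [-1.5, 1.7, 4.2]
width: 0.688
finger_force: 65.6
```

drive_tool:
  targets:
    - {"claw": 5.5,"dx": 0,"dy": 0,"dz": 0.05,"roll": 0}
    - {"claw": 5.5,"dx": 0,"dy": 0,"dz": 0.05,"roll": 0}
    - {"claw": 8.5,"dx": 0,"dy": 0,"dz": 0.05,"roll": 0}
    - {"claw": 8.5,"dx": 0,"dy": 0,"dz": 0.05,"roll": 0}
    - {"claw": 8.5,"dx": 0,"dy": 0,"dz": 0.05,"roll": 0}
    - {"claw": 8.5,"dx": 0,"dy": 0,"dz": 0.05,"roll": 0}
    - {"claw": 8.5,"dx": 0,"dy": 0,"dz": 0.05,"roll": 0}

```text
time: 8.75
ee_pos: [0.54, 0.1593, 0.1147]
orientation: [0.998, -0.065, -0.0, 0.0]
ft_force: [-0.5, -0.5, -0.7]
width: 0.994
finger_force: 0.0
```

drive_tool:
  targets:
    - {"claw": 8.5,"dx": 0,"dy": 0,"dz": -3,"roll": 0}
    - {"claw": 8.5,"dx": 0,"dy": 0,"dz": -7,"roll": 0}
    - {"claw": 8.5,"dx": -4,"dy": 0,"dz": -11,"roll": 0}
    - {"claw": 8.5,"dx": -8,"dy": 0,"dz": -13,"roll": 0}
    - {"claw": 8.5,"dx": -8,"dy": 0,"dz": -13,"roll": 0}
    - {"claw": 8.5,"dx": -8,"dy": 0,"dz": -13,"roll": 0}
    - {"claw": 8.5,"dx": -8,"dy": 0,"dz": -13,"roll": 0}

```text
time: 9.45
ee_pos: [0.461, 0.1695, 0.2442]
orientation: [0.998, -0.065, -0.0, 0.0]
ft_force: [-1.2, -1.0, -0.2]
width: 0.995
finger_force: 0.0
```

Run:
```python
from h import *; from bench import *
s=observe();print(s["ee_pos"],yaw(s))
im=capture("wrist")[:,:,::-1]
cv2.imwrite("pics/w4.png",cv2.resize(im[0:300,170:470],None,fx=2,fy=2,interpolation=cv2.INTER_CUBIC))
print(delta(s,(.613,-.197,.14),-.21))
```

```text
[0.46098788 0.1695188  0.24418695] -0.1303189446771104
(array([19.84, 34.36, 10.42]), [np.float64(0.08)])
```

View pics/w4.png

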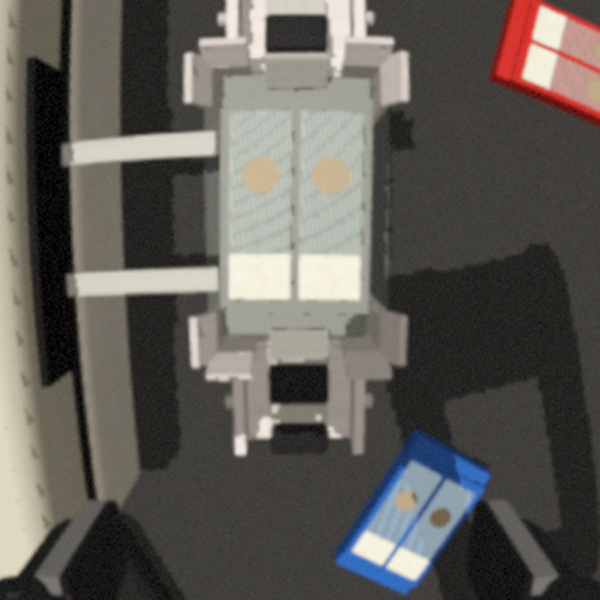

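The second cassette appears snapped in: both catch noses, at (298,70) and (298,345), lie over its ends. I'll check its height from its apparent width.

Run:
```python
from h import *; from bench import *
s=observe();p=camera_params("wrist")
f=lambda c:(np.array(c)+.5)/2-.5+[170,0]
for z in (.138,.164):
    w=wrist_world(p,s,z,f([(219,200),(373,200),(222,78),(373,80),(224,333),(370,333)]))
    print(z,np.linalg.norm(w[0]-w[1]),np.linalg.norm(w[2:4].mean(0)-w[4:].mean(0)),w[2:].mean(0))
```

```text
0.138 0.06124224926005853 0.10425584308530572 [0.5390978  0.15902681 0.138     ]
0.164 0.05485505900799376 0.09338259932432653 [0.53844312 0.1591624  0.164     ]
```

Height confirmed: at z = 0.138 the width comes to 61 mm. Now for the second one.

drive_tool:
  targets:
    - {"claw": 8.5,"dx": 1.5,"dy": 3.5,"dz": 0,"roll": 0.04}
    - {"claw": 8.5,"dx": 3.5,"dy": 7.5,"dz": 0,"roll": 0.08}
    - {"claw": 8.5,"dx": 5.5,"dy": 11.5,"dz": 0,"roll": 0.08}
    - {"claw": 8.5,"dx": 7.5,"dy": 15.5,"dz": 1,"roll": 0.08}
    - {"claw": 8.5,"dx": 9.5,"dy": 19.5,"dz": 2,"roll": 0.08}
    - {"claw": 8.5,"dx": 11.5,"dy": 23.5,"dz": 4,"roll": 0.08}
    - {"claw": 8.5,"dx": 14,"dy": 27.5,"dz": 6,"roll": 0.08}
    - {"claw": 8.5,"dx": 17,"dy": 31,"dz": 8,"roll": 0.08}
    - {"claw": 8.5,"dx": 19.8,"dy": 34.4,"dz": 10.4,"roll": 0.08}
    - {"claw": 8.5,"dx": 19.8,"dy": 34.4,"dz": 10.4,"roll": 0.08}
    - {"claw": 8.5,"dx": 19.8,"dy": 34.4,"dz": 10.4,"roll": 0.08}
    - {"claw": 8.5,"dx": 19.8,"dy": 34.4,"dz": 10.4,"roll": 0.08}

```text
time: 10.7
ee_pos: [0.612, -0.1966, 0.1402]
orientation: [0.994, -0.105, -0.001, -0.0]
ft_force: [0.3, -0.3, 0.1]
width: 0.995
finger_force: 0.0
```

Run:
```python
from h import *; from bench import *
s=observe();print(s["ee_pos"],yaw(s),s["ft_force"])
im=capture("wrist")[:,:,::-1]
cv2.imwrite("pics/w5.png",cv2.resize(im[100:400,150:490],None,fx=2,fy=2,interpolation=cv2.INTER_CUBIC))
```

```text
[ 0.61196703 -0.19656308  0.14018729] -0.2102641229485773 [ 0.29867105 -0.30066341  0.0923706 ]
```

View pics/w5.png

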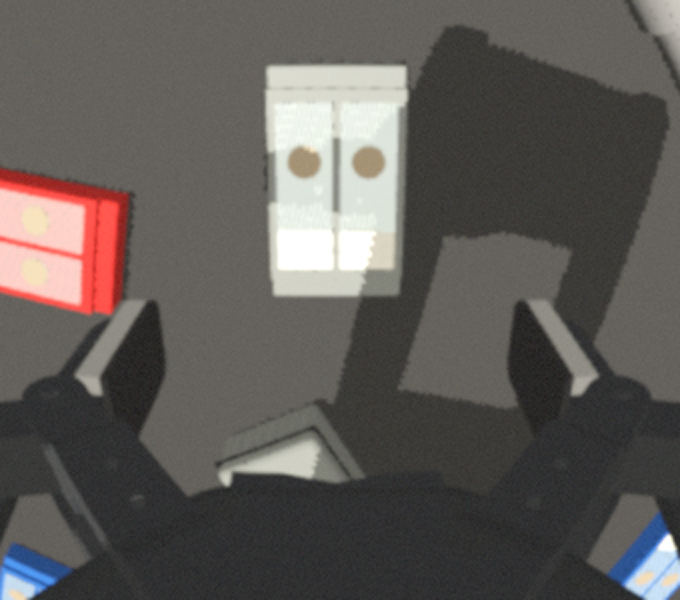

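The cassette is aligned under the gripper, with its far end at row 66 and near end at row 296. The red look-alike, whose edge is at column 130, is clear of the fingers.

drive_tool:
  targets:
    - {"claw": 8.5,"dx": -0.3,"dy": 0.05,"dz": 4,"roll": 0}
    - {"claw": 8.5,"dx": -0.3,"dy": 0.05,"dz": 8,"roll": 0}
    - {"claw": 8.5,"dx": -0.3,"dy": 0.05,"dz": 11,"roll": 0}
    - {"claw": 8.5,"dx": -0.3,"dy": 0.05,"dz": 13,"roll": 0}
    - {"claw": 8.5,"dx": -0.3,"dy": 0.05,"dz": 14,"roll": 0}
    - {"claw": 8.5,"dx": -0.3,"dy": 0.05,"dz": 14,"roll": 0}
    - {"claw": 8.5,"dx": -0.3,"dy": 0.05,"dz": 14,"roll": 0}
    - {"claw": 8.5,"dx": -0.3,"dy": 0.05,"dz": 14,"roll": 0}
  grip_force: 60

```text
time: 11.55
ee_pos: [0.6105, -0.1973, 0.0028]
orientation: [0.995, -0.105, 0.002, 0.001]
ft_force: [0.1, -0.5, 0.2]
width: 0.994
finger_force: 0.0
```

drive_tool:
  targets:
    - {"claw": 5.5,"dx": 0,"dy": 0,"dz": 0,"roll": 0}
    - {"claw": 5.5,"dx": 0,"dy": 0,"dz": 0,"roll": 0}
    - {"claw": 5.5,"dx": 0,"dy": 0,"dz": 0,"roll": 0}
    - {"claw": 5.5,"dx": 0,"dy": 0,"dz": 0,"roll": 0}
    - {"claw": 5.5,"dx": 0,"dy": 0,"dz": 0,"roll": 0}
    - {"claw": 5.5,"dx": 0,"dy": 0,"dz": 0,"roll": 0}

```text
time: 12.15
ee_pos: [0.61, -0.1974, 0.0022]
orientation: [0.994, -0.105, 0.001, 0.0]
ft_force: [-0.7, 0.4, 6.7]
width: 0.682
finger_force: 66.1
```

Run:
```python
from h import *; from bench import *
s=observe();print(s["ee_pos"],yaw(s))
print(delta(s,(.5405,.159,.25),-.131))
```

```text
[ 0.60998712 -0.19740469  0.0022046 ] -0.2103152926147715
(array([-14.18, -33.39, -24.83]), [np.float64(-0.079)])
```

drive_tool:
  targets:
    - {"claw": 5.5,"dx": 0,"dy": 0,"dz": -3,"roll": 0}
    - {"claw": 5.5,"dx": 0,"dy": 0,"dz": -7,"roll": 0}
    - {"claw": 5.5,"dx": -1,"dy": -1,"dz": -11,"roll": 0}
    - {"claw": 5.5,"dx": -3,"dy": -4,"dz": -14,"roll": 0}
    - {"claw": 5.5,"dx": -5,"dy": -8,"dz": -17,"roll": 0}
    - {"claw": 5.5,"dx": -7,"dy": -12,"dz": -20,"roll": 0}
    - {"claw": 5.5,"dx": -9,"dy": -16,"dz": -23,"roll": -0.03}
    - {"claw": 5.5,"dx": -11,"dy": -20,"dz": -25,"roll": -0.06}
    - {"claw": 5.5,"dx": -12.5,"dy": -24,"dz": -25,"roll": -0.079}
    - {"claw": 5.5,"dx": -13.5,"dy": -28,"dz": -25,"roll": -0.079}
    - {"claw": 5.5,"dx": -14.2,"dy": -31,"dz": -25,"roll": -0.079}
    - {"claw": 5.5,"dx": -14.2,"dy": -33.4,"dz": -25,"roll": -0.079}

```text
time: 13.35
ee_pos: [0.5389, 0.1617, 0.2513]
orientation: [0.998, -0.065, 0.0, -0.0]
ft_force: [0.8, 0.2, -1.2]
width: 0.683
finger_force: 65.3
```

drive_tool:
  targets:
    - {"claw": 5.5,"dx": 0,"dy": 0,"dz": 0,"roll": 0}
    - {"claw": 5.5,"dx": 0,"dy": 0,"dz": 0,"roll": 0}
    - {"claw": 5.5,"dx": 0,"dy": 0,"dz": 0,"roll": 0}

```text
time: 13.65
ee_pos: [0.5399, 0.1584, 0.2507]
orientation: [0.998, -0.066, -0.0, 0.0]
ft_force: [-0.4, -0.2, -0.8]
width: 0.684
finger_force: 65.3
```

Run:
```python
from h import *; from bench import *
s=observe();print(s["ee_pos"],yaw(s),s["ft_force"],s["finger_force"])
im=capture("wrist")[:,:,::-1]
cv2.imwrite("pics/w6raw.png",im)
a=cv2.resize(cv2.imread("pics/w3.png"),(420,400),interpolation=cv2.INTER_AREA)
T=cv2.cvtColor(a[145:215,130:290],cv2.COLOR_BGR2GRAY)
g=cv2.cvtColor(np.ascontiguousarray(im[:,110:530]),cv2.COLOR_BGR2GRAY)
r=cv2.matchTemplate(g[125:235,110:310],T,cv2.TM_CCOEFF_NORMED);print(cv2.minMaxLoc(r),"ref loc (20,20)")
for n,q in(("w3",cv2.cvtColor(a,cv2.COLOR_BGR2GRAY)),("now",g)):
    pr=q[140:200,150:260].mean(1);d=np.diff(pr);print(n,140+np.argsort(-abs(d))[:6],np.round(pr[::3]))
M=np.r_[.5395,.159,.150];m=R.from_quat(s["orientation"]).as_matrix()
print((m.T@(M-s["ee_pos"])*1000))
```

```text
[0.53990072 0.15840035 0.25066517] -0.13191412449634682 [-0.41840717 -0.2272068  -0.81155463] 65.31698137521744
(-0.05582115054130554, 0.7711480855941772, (0, 29), (19, 13)) ref loc (20,20)
w3 [158 159 181 184 183 198] [ 91.  89.  90.  72.  52.  67.  87. 146. 159. 159. 159. 158. 158. 158.
 121. 147. 157. 157. 151. 135.]
now [151 150 175 173 176 174] [120. 118. 106.  72. 131. 157. 157. 157. 157. 157. 157. 146. 131. 157.
 157. 156. 153. 176. 175. 172.]
[ -0.4357415   -0.60278578 100.66500374]
```

Run:
```python
from h import *; from bench import *
s=observe();p=camera_params("wrist");m=R.from_quat(s["orientation"]).as_matrix()
for r,k in((151,.0022),(159,.0007)):
    print(np.round((wrist_world(p,s,s["ee_pos"][2]-k+.017,[(318,r)])-s["ee_pos"])@m*1000,1))
```

```text
[[ 55.2  -0.2 -14.8]]
[[ 52.   -0.2 -16.3]]
```

drive_tool:
  targets:
    - {"claw": 5.5,"dx": -0.22,"dy": -0.08,"dz": 2,"roll": 0}
    - {"claw": 5.5,"dx": -0.22,"dy": -0.08,"dz": 4.5,"roll": 0}
    - {"claw": 5.5,"dx": -0.22,"dy": -0.08,"dz": 7,"roll": 0}
    - {"claw": 5.5,"dx": -0.22,"dy": -0.08,"dz": 8.5,"roll": 0}
    - {"claw": 5.5,"dx": -0.22,"dy": -0.08,"dz": 9.3,"roll": 0}
    - {"claw": 5.5,"dx": -0.22,"dy": -0.08,"dz": 9.8,"roll": 0}
    - {"claw": 5.5,"dx": -0.22,"dy": -0.08,"dz": 9.8,"roll": 0}
    - {"claw": 5.5,"dx": -0.22,"dy": -0.08,"dz": 9.8,"roll": 0}

```text
time: 14.5
ee_pos: [0.5386, 0.1602, 0.1537]
orientation: [0.998, -0.066, 0.001, -0.0]
ft_force: [-0.2, 0.5, -1.3]
width: 0.684
finger_force: 65.3
```

drive_tool:
  targets:
    - {"claw": 5.5,"dx": 0,"dy": 0.05,"dz": 0.3,"roll": 0}
    - {"claw": 5.5,"dx": 0,"dy": 0.05,"dz": 0.6,"roll": 0}
    - {"claw": 5.5,"dx": 0,"dy": 0.05,"dz": 0.9,"roll": 0}
    - {"claw": 5.5,"dx": 0,"dy": 0.05,"dz": 1.2,"roll": 0}
    - {"claw": 5.5,"dx": 0,"dy": 0.05,"dz": 1.4,"roll": 0}
    - {"claw": 5.5,"dx": 0,"dy": 0.05,"dz": 1.4,"roll": 0}

```text
time: 15.1
ee_pos: [0.5383, 0.1602, 0.1404]
orientation: [0.998, -0.065, 0.001, -0.0]
ft_force: [-3.1, 0.6, 9.3]
width: 0.683
finger_force: 66.5
```

drive_tool:
  targets:
    - {"claw": 5.5,"dx": 0,"dy": 0,"dz": 0.3,"roll": 0}
    - {"claw": 5.5,"dx": 0,"dy": 0,"dz": 0.7,"roll": 0}
    - {"claw": 5.5,"dx": 0,"dy": 0,"dz": 1.1,"roll": 0}
    - {"claw": 5.5,"dx": 0,"dy": 0,"dz": 1.5,"roll": 0}
    - {"claw": 5.5,"dx": 0,"dy": 0,"dz": 1.9,"roll": 0}
    - {"claw": 5.5,"dx": 0,"dy": 0,"dz": 2.2,"roll": 0}
    - {"claw": 5.5,"dx": 0,"dy": 0,"dz": 2.3,"roll": 0}
    - {"claw": 5.5,"dx": 0,"dy": 0,"dz": 2.3,"roll": 0}

```text
time: 15.9
ee_pos: [0.5383, 0.1602, 0.1164]
orientation: [0.998, -0.065, 0.001, -0.0]
ft_force: [-1.4, 1.4, 4.3]
width: 0.685
finger_force: 65.8
```

drive_tool:
  targets:
    - {"claw": 5.5,"dx": 0,"dy": 0,"dz": 0,"roll": 0}
    - {"claw": 5.5,"dx": 0,"dy": 0,"dz": 0,"roll": 0}
    - {"claw": 8.5,"dx": 0,"dy": 0,"dz": 0,"roll": 0}
    - {"claw": 8.5,"dx": 0,"dy": 0,"dz": 0,"roll": 0}
    - {"claw": 8.5,"dx": 0,"dy": 0,"dz": 0,"roll": 0}
    - {"claw": 8.5,"dx": 0,"dy": 0,"dz": 0,"roll": 0}
    - {"claw": 8.5,"dx": 0,"dy": 0,"dz": 0,"roll": 0}

```text
time: 16.6
ee_pos: [0.5378, 0.1598, 0.1156]
orientation: [0.998, -0.066, -0.0, 0.0]
ft_force: [-1.1, -0.2, -0.2]
width: 0.995
finger_force: 0.0
```

drive_tool:
  targets:
    - {"claw": 8.5,"dx": 0,"dy": 0,"dz": -3,"roll": 0}
    - {"claw": 8.5,"dx": 0,"dy": 0,"dz": -7,"roll": 0}
    - {"claw": 8.5,"dx": -4,"dy": 0,"dz": -11,"roll": 0}
    - {"claw": 8.5,"dx": -8,"dy": 0,"dz": -13,"roll": 0}
    - {"claw": 8.5,"dx": -8,"dy": 0,"dz": -13,"roll": 0}
    - {"claw": 8.5,"dx": -8,"dy": 0,"dz": -13,"roll": 0}
    - {"claw": 8.5,"dx": -8,"dy": 0,"dz": -13,"roll": 0}

```text
time: 17.3
ee_pos: [0.459, 0.1702, 0.2452]
orientation: [0.998, -0.066, -0.0, 0.0]
ft_force: [-0.5, -0.6, 1.0]
width: 0.993
finger_force: 0.0
```

Run:
```python
from h import *; from bench import *
s=observe();print(s["ee_pos"],yaw(s))
w=cv2.resize(capture("wrist")[0:300,170:470,::-1],(600,600),interpolation=cv2.INTER_CUBIC)
cv2.imwrite("pics/w7.png",w)
```

```text
[0.45896326 0.17017906 0.24518326] -0.1313035565732376
```

View pics/w7.png

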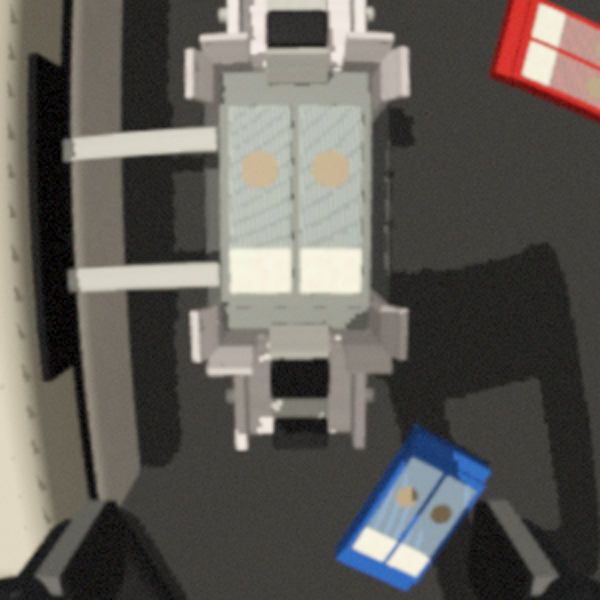

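The picture matches the one after the first load: both catches, at (298,65) and (299,340), are over the cassette's ends, and it has the same apparent size. The gripper is well clear, so I'm handing in.

```bash
python3 -c "
from bench import *
print(close_job())"
```

```text
the job is handed in; nothing more can be done
None
```

Both loose cassettes are in the magazine under the snapped catches as far as the last wrist picture shows, and I handed the job in at about 17 s; the hand-in returned no verdict.

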